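Clear the jar away and hold the drying box's sprung gate wide open

ROBOT

A 6-joint arm with a two-finger parallel gripper is mounted at the origin on the work surface. World frame = base frame: x ahead of the robot, y to its left, z up, the work surface at z = 0. Lengths are in m, angles in rad, forces in N, time in s.
With the tool pointing down it reaches from about 0.225 to 0.875 m from the base axis. Payload 3.4 kg.
Tool frame: the origin (TCP) lies at the very end of the fingers, on their centre line; the grasp point (between the pads) lies 19 mm behind it; z points along the fingers, y is the line along which they close (so a half turn about z gives the same grasp; the last joint's range is limited). The gripper opens to 85 mm and grips with 20 to 120 N. Pads are 22 mm wide; open, the fingers measure 114 mm over their backs; the gripper's body (76 mm by 85 mm) begins 54 mm behind the grasp point. The pads swing forward as they close: fully open they stand 13 mm farther back than shut.
Start: joints at [-1.248, 0.276, 1.505, -0, 1.361, -0.121], TCP at [0.247, -0.519, 0.192] pointing down, gripper open.
Joint ranges: [-2.89, 2.89], [-0.75, 2.08], [0.22, 2.7], [-1.18, 4.32], [0.11, 2.71], [-2.7, 2.7]. Speed limits (rad/s): [2.57, 2.57, 3.14, 3.14, 3.14, 3.14].

INTERFACE

Orientations are given as a unit quaternion [w, x, y, z].
In Python, from rig import manip, eyes gives the robot as it stands.
- The arm moves only by the tool servo_tool, never from a script. Its argument "series" is text: rows parted by semicolons, each of 7 numbers parted by spaces: the shift along the tool's x, y, z in m, then the turn, a rotation vector about the tool's x, y, z in degrees, then the closure, from 0 (fully open) to 1 (shut). In form: dx dy dz ax ay az fingers; .... A call has 1 to 5 rows; each row is the pose to reach, as a shift and turn from the pose commanded when the call began, along the tool's axes at that moment; what a row does not reach only later rows make up. A row lasts 1/10 s, in which the tool goes at most 50 mm and 8.59 degrees, less where a joint would pass 70% of its speed; a pose out of reach is approached as far as the arm can. A call with a gripper value outside its range is refused whole. The fingers move at their own pace and stop on an object; "squeeze" is the grip in N (left out, the last holds). Time passes only in rows, so rows that repeat a pose let the fingers close. It gives the time, the measured TCP pose, the force, the opening and the grip force at its end, in the units of the state.
- manip.get_state(): the state, without advancing time (a new reading comes with each control period).
- eyes.get_image(name): name is "scene" or "side" or "wrist"; returns the picture (420x560x3 uint8, red, green, blue); there is no depth.
- eyes.camera_info(name): a dict with "fx", "fy", "cx", "cy" (pixels), "eye" and "orientation" of the camera in the world. Camera axes: x right, y down, z forward; pixel columns grow to the right and rows downward; lengths in m; the calibration is good to about 2 mm. A picture is of the moment at which its call begins: read the wrist's pose just before it. camera_info takes no time and is no camera call; for the wrist camera it gives the pose at the moment of the call.
- manip.sign_off(): hands the job in; it is judged then, once.
The state is a dict: "clock": time; "qpos": joint angles; "qd": joint speeds; "effort": joint torques, N m; "position": TCP position; "ee_rot": TCP orientation; "contact_force": force on the tool from outside, world axes, zero at the start; "moment": the same for the moment, N m; "width": finger opening in m; "gripper_force": force on a finger pad.
Only numpy, scipy, OpenCV 4.12 (cv2) and the standard library are available. Lean on these libraries where they do the work, as an engineer would, in place of code of your own. Each camera call takes 0.05 s, during which the arm holds its last target. There are 200 camera calls.

TASK

The next wet vase is about to be carried into the drying box, but a paint jar stands in the way of the box's gate: first put that jar upright into the free place of the jar rack and let go of it. Then squeeze the draw bolt on the post beside the gate fully open (it stays open), squeeze the sprung catch on the gate and, before it springs back, swing the gate out past its click stop, and hold it wide, square to the front of the box or a little further. The gate closes itself, so finish with the gripper still holding it there, gate at rest; do not disturb the vase in the box, the two jars in the rack or the paint tub.

Things in the scene. Friction and masses are not known exactly. Their poses are not given: they have to be found in the camera images.
- jar: paint jar with a white lid, standing upright on the bench in the way of the gate: round, body 52 mm across, lid 56 mm across and 16 mm high, 80 mm high overall, 0.11 to 0.22 kg. Origin: centre of its underside, z up. It stands 120 to 150 mm out from the front of the drying box.
- jar_rack: wooden rack fixed to the bench: 78 x 222 mm, walls 50 mm high, 6 mm thick, open on top, three places in a row along its y, each 66 mm square inside, floor 6 mm above the bench. Origin: centre of its underside. The places at y = 0 and -72 mm hold jars, so lower the jar with the fingers closing along the rack's x; a jar's lid stands proud of the walls.
- free_place (a point): centre of the floor of the rack's free place (at the rack's y = +72 mm), 6 mm above the bench; axes as the rack's
- drying_box: plywood drying box with barred roof and back, fixed to the bench: 260 (x) x 340 (y) x 247 mm high. Origin: centre of its underside. Its front faces its own -x (plane x = -130 mm): gate hinged at own y = +145 mm, free edge at -55 mm; from there to -158 mm the post board, which carries the draw bolt.
- gate_hinge (a point): point on the gate's upright hinge axis, 235 mm above the bench, in the plane of the box's front at the box's y = +145 mm; axes as the box's
- gate_leaf: the gate: wood frame with upright steel bars, 12 mm thick, reaching 200 mm from the hinge, from 30 to 232 mm above the bench, about 0.65 kg with its catch. Origin: on the hinge axis at bench height. From the hinge it runs along its own -y; its outer face looks to its own -x. It swings outward, clockwise seen from above.
- gate (a joint): opening angle, rad: 0 shut, 1.57 square to the front, 1.8 at its stop. A damped spring hinge pulls it shut (0.07 N m when shut, 0.25 at 1.5 rad). A ball crosses a ridge between 0.36 and 0.66 rad (click stop, up to about 0.4 N m); if let go wide, the gate comes to rest ajar at about 0.65 rad.
- post_catch (a point): draw bolt on the post: midpoint of its two squeezed black grips, at their tops (z 235 mm), 32 mm out from the front; fixed, axes as the box's. Squeeze along y. Grips 8 mm thick, z 195 to 235, 14 to 46 mm out. Fixed grip at -y, outer face 18 mm from here; sliding grip at +y, outer face 34 mm from here when shut, 18 when squeezed. Its bar (z 178 to 190) laps 11 mm over the gate's face.
- draw_bolt (a joint): travel of the post's draw bolt, m: 0 shut, 0.016 fully squeezed. It moves against 4 N of friction and stays where it is left; beyond about 0.0115 it clears the gate.
- gate_catch (a point): sprung catch on the gate: midpoint of its two squeezed black grips, at their tops (z 235 mm), 125 mm from the hinge, 32 mm out from the gate's face; moves with the gate, axes as the gate's (box's when shut). Squeeze along y. Grips 8 mm thick, z 195 to 235, 14 to 46 mm out. Fixed grip at +y, outer face 18 mm from here; sliding grip at -y, 34 mm from here released, 18 squeezed.
- spring_catch (a joint): travel of the gate's sprung catch, m: 0 released (bolt engaged), 0.016 fully squeezed. Spring 4 N released, 8 N squeezed; springs back when let go. Beyond about 0.012 its bolt is out of the keeper; after the gate has left by 0.2 rad the bolt no longer matters.
- rack_jar_a: jar in the middle place of the rack, same size as the loose jar; leave alone
- rack_jar_b: jar in the other end place of the rack (-y); leave alone
- vase: painted vase standing in the drying box, 170 mm high, 92 mm across; leave alone
- tub: open white paint tub with an orange band on the bench, 132 mm across, 110 mm high; leave alone
There are look-alikes about, which are no part of the job. Leave any blue, brown or purple look-alike of the jar alone.

How it is judged:
On the way, in this order (a step that is already met when the one before it is completed fails the run):
1. the jar stands upright in the rack's free place, let go, with the gate still shut (horizontal distance between jar and free_place below 0.015 m and z of jar in the frame of free_place below 0.006 m and angle between jar's own z axis and vertical below 0.12 rad and contact force between the fingers and jar below 0.1 N and value of joint gate below 0.06 rad), for 0.2 s.
2. the post's draw bolt is squeezed open with the gate still shut (value of joint draw_bolt above 0.0125 m and value of joint gate below 0.06 rad), for 0.1 s.
3. the gate's sprung catch is squeezed (value of joint each of spring_catch, draw_bolt above 0.0115 m), for 0.05 s.
4. the gate has swung past its click stop (value of joint gate above 0.75 rad), for 0.05 s.
At the end, for the whole second after the job is handed in: The gate stands at rest at 1.4 rad (80 degrees) or more, held there by the fingers (contact force over 0.4 N) and by no other object; the draw bolt is still open (over 11.5 mm); the jar stands upright (within 0.12 rad) on the floor of the rack's free place, let go (value of joint gate above 1.4 rad and velocity of joint gate between -0.08 and 0.08 rad/s and contact force between the fingers and gate_leaf above 0.4 N and contact force between each of jar, tub and gate_leaf below 0.1 N and value of joint draw_bolt above 0.0115 m and horizontal distance between jar and free_place below 0.015 m and z of jar in the frame of free_place below 0.006 m and angle between jar's own z axis and vertical below 0.12 rad and linear speed of jar below 0.02 m/s and contact force between the fingers and jar below 0.1 N); the arm keeps its last pose, push and grip.
It fails at once if the vase in the drying box is disturbed (distance of vase from where it was at the start of the episode above 0.02 m or angle between vase's own z axis and vertical above 0.2 rad).
It fails at once if a jar in the rack is disturbed (distance of any of rack_jar_a, rack_jar_b from where it was at the start of the episode above 0.02 m).
It fails at once if the paint tub is disturbed (distance of tub from where it was at the start of the episode above 0.03 m).
It also fails if it takes over 54 s, if anything falls off the work surface, if the arm or the gripper's body presses on something with over 40 N, if the wrist force passes 120 N, or if a joint passes its speed limit or range.

## Working session

There is one attempt and no reset: what is moved stays moved. The work goes in short steps, Python scripts to look and compute and a tool call to move; the robot and the scene stay as the last step left them, time stands still between calls to the robot, and variables do not carry over. Pictures are saved under pics/ and viewed, at most 10 in all, crops included, and the job is handed in when it is done.

Besides the shell and the picture viewer there is one more tool, called as a command line: name --argument value ..., lists and objects as JSON in quotes. servo_tool: Moves the arm, as the interface text tells. Its arguments: {"type":"object","properties":{"series":{"type":"string"},"squeeze":{"type":"number"}},"required":["series"]}

```bash
ls; mkdir -p pics; python3 - <<'E'
from rig import manip, eyes
import cv2
for n in ["scene","side"]:
    im=eyes.get_image(n); cv2.imwrite(f"pics/{n}0.png",im[:,:,::-1]); i=eyes.camera_info(n); print(n,i)
print(manip.get_state())
E
```

```text
pics
scene {'fx': 528.7809210071176, 'fy': 528.7809210071176, 'cx': 281.03243378650757, 'cy': 215.3857040021123, 'eye': array([0.88343889, 1.06045703, 1.22395067]), 'orientation': array([-0.05433849,  0.14289013,  0.90812341, -0.38979688])}
side {'fx': 419.45530632880553, 'fy': 419.45530632880553, 'cx': 274.5276645779122, 'cy': 200.4221049718078, 'eye': array([ 0.35317709, -0.8953693 ,  1.14190027]), 'orientation': array([-0.35762153,  0.92778637, -0.10053426,  0.03481608])}
{'clock': 0.1, 'qpos': array([-1.24800145e+00,  2.76531690e-01,  1.50601503e+00, -3.53900043e-06,
        1.36070969e+00, -1.20962587e-01]), 'qd': array([-0.00117064, -0.0019168 , -0.00422003,  0.00041155,  0.00028467,
        0.00059968]), 'effort': array([ 8.41216370e-04, -4.17703593e+01, -2.46405745e+01, -3.01735445e-04,
        5.84172114e-03,  2.83515355e-06]), 'position': array([ 0.24670778, -0.5187826 ,  0.19092292]), 'ee_rot': array([-8.27469694e-04,  9.75485314e-01,  2.20062970e-01, -8.55288179e-05]), 'contact_force': array([ 0.35660108, -0.30294357, -0.15855636]), 'moment': array([ 0.01528312, -0.00650211,  0.01411374]), 'gripper_force': 0.0, 'width': 0.08551107539136281}
```

View pics/scene0.png

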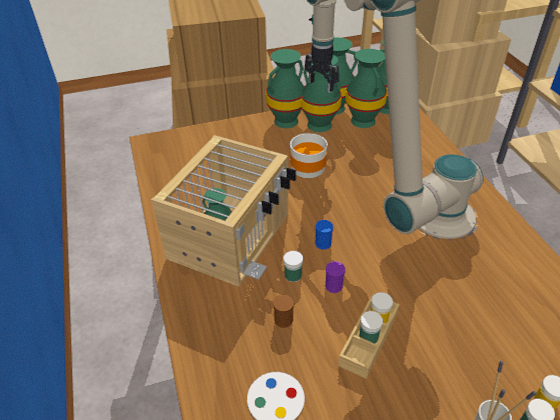

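View pics/side0.png

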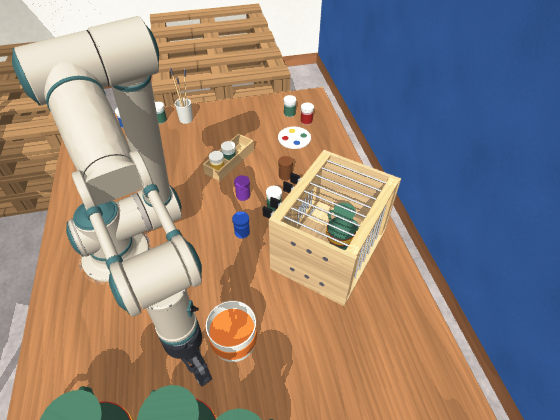

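```bash
cat > h.py <<'E'
import numpy as np, cv2
from scipy.spatial.transform import Rotation as R
from rig import manip, eyes
def rot(q): return R.from_quat(np.roll(q,-1))
def ray(i,uv):
    d=rot(i['orientation']).apply([(uv[0]-i['cx'])/i['fx'],(uv[1]-i['cy'])/i['fy'],1.]); return np.array(i['eye']),d
def onz(i,uv,z):
    e,d=ray(i,uv); return e+d*(z-e[2])/d[2]
def proj(i,p):
    c=rot(i['orientation']).inv().apply(np.array(p)-i['eye']); return np.array([i['fx']*c[0]/c[2]+i['cx'],i['fy']*c[1]/c[2]+i['cy']])
def tri(i1,a,i2,b):
    e1,d1=ray(i1,a);e2,d2=ray(i2,b)
    s=np.linalg.lstsq(np.c_[d1,-d2],e2-e1,rcond=None)[0]
    p,q=e1+s[0]*d1,e2+s[1]*d2; return (p+q)/2,np.linalg.norm(p-q)
E
python3 - <<'E'
import cv2,numpy as np
from h import *
a=cv2.imread('pics/scene0.png')[130:380,150:410]; b=cv2.imread('pics/side0.png')[110:310,195:405]
cv2.imwrite('pics/c1.png',np.hstack([cv2.resize(a,(400,385),interpolation=3),cv2.resize(b,(400,385),interpolation=3)]))
for n,x in [('scene','pics/scene0.png'),('side','pics/side0.png')]:
    i=eyes.camera_info(n); im=cv2.imread(x)
    m=(im.max(2)<40).astype(np.uint8)
    k,l,s,c=cv2.connectedComponentsWithStats(m)
    print(n,'black',[(s[j].tolist(),) for j in range(1,k) if s[j,4]>12])
    hsv=cv2.cvtColor(im,cv2.COLOR_BGR2HSV); m=((hsv[...,1]<50)&(hsv[...,2]>150)).astype(np.uint8)
    k,l,s,c=cv2.connectedComponentsWithStats(m)
    print(n,'white',[(s[j].tolist(),c[j].round(1).tolist(),onz(i,c[j],.08).round(3).tolist()) for j in range(1,k) if 40<s[j,4]<800 and s[j,0]>190 and s[j,0]<420])
E
```

```text
scene black [([305, 46, 28, 37, 368],), ([330, 70, 8, 21, 58],), ([280, 168, 15, 21, 160],), ([262, 192, 16, 22, 174],)]
scene white [([320, 0, 15, 5, 44], [327.6, 2.1], [-0.209, -1.603, 0.08]), ([373, 10, 9, 9, 60], [376.8, 14.3], [-0.392, -1.371, 0.08]), ([370, 44, 10, 6, 51], [374.9, 46.4], [-0.23, -1.044, 0.08]), ([346, 53, 8, 15, 86], [349.7, 59.3], [-0.068, -0.965, 0.08]), ([295, 63, 5, 12, 43], [297.1, 68.1], [0.183, -0.964, 0.08]), ([290, 134, 38, 29, 485], [308.1, 146.5], [0.333, -0.402, 0.08]), ([218, 144, 55, 17, 56], [244.5, 152.0], [0.56, -0.443, 0.08]), ([212, 151, 55, 17, 58], [238.8, 159.1], [0.59, -0.409, 0.08]), ([205, 158, 56, 18, 61], [233.2, 166.5], [0.619, -0.374, 0.08]), ([198, 165, 57, 19, 63], [225.9, 173.7], [0.652, -0.344, 0.08]), ([299, 172, 15, 6, 55], [306.3, 174.9], [0.393, -0.251, 0.08]), ([211, 179, 38, 12, 43], [229.9, 184.7], [0.653, -0.283, 0.08]), ([283, 251, 20, 18, 275], [292.7, 259.0], [0.558, 0.097, 0.08]), ([372, 293, 21, 20, 329], [381.8, 302.0], [0.381, 0.316, 0.08]), ([361, 311, 22, 21, 360], [371.2, 321.0], [0.433, 0.363, 0.08])]
side bla
[... 501 characters left out ...]
59, 23, 98], [355.6, 171.1], [0.866, 0.121, 0.08]), ([322, 167, 59, 24, 99], [350.7, 178.8], [0.836, 0.087, 0.08]), ([316, 175, 60, 25, 117], [346.1, 186.9], [0.807, 0.052, 0.08]), ([310, 182, 61, 26, 113], [340.0, 194.9], [0.774, 0.02, 0.08]), ([266, 186, 16, 15, 175], [273.4, 192.0], [0.553, 0.084, 0.08]), ([304, 190, 62, 27, 116], [333.2, 203.1], [0.74, -0.011, 0.08]), ([291, 199, 69, 37, 312], [320.1, 214.3], [0.683, -0.049, 0.08]), ([354, 206, 32, 72, 302], [369.4, 241.6], [0.802, -0.19, 0.08]), ([284, 216, 65, 30, 124], [315.6, 230.7], [0.649, -0.112, 0.08]), ([206, 301, 50, 51, 631], [231.3, 322.2], [0.341, -0.364, 0.08]), ([223, 353, 27, 9, 44], [236.8, 358.8], [0.34, -0.466, 0.08])]
```

View pics/c1.png

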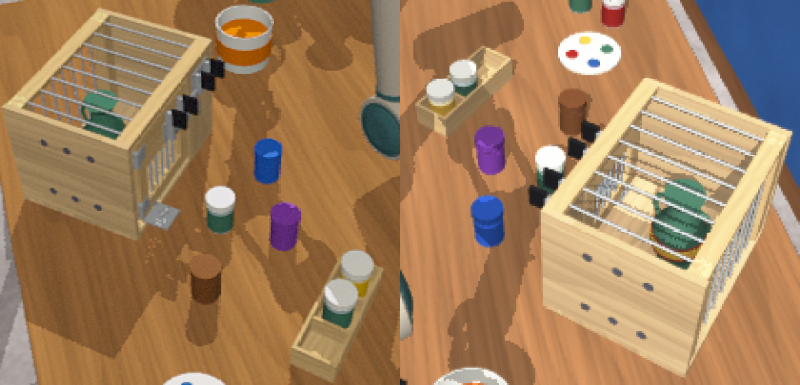

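```bash
python3 - <<'E'
from h import *
S=eyes.camera_info('scene');D=eyes.camera_info('side')
c1=[(287.7,156),(236,221),(213,136.5),(153,198)]
c2=[(270,216.5),(323.6,151.6),None,(399.7,177.5)]
for a,b in zip(c1,c2):
    print('corner',onz(S,a,.247).round(3), b and onz(D,b,.247).round(3), b and tri(S,a,D,b)[0].round(3))
for b in [(295,178.5),(288,187.5),(275.5,203),(267.5,212.5)]: print('grip side',onz(D,b,.23).round(3))
im=cv2.imread('pics/scene0.png'); hsv=cv2.cvtColor(im,cv2.COLOR_BGR2HSV)
for r in ((280,168,15,21),(262,192,16,22)):
    x,y,w,h=r; print(''.join(''.join('#' if im[j,i].max()<40 else '.' for i in range(x,x+w))+'\n' for j in range(y,y+h)))
for nm,(lo,hi) in dict(blue=(105,125),purple=(130,160)).items():
    m=cv2.inRange(hsv,(lo,120,40),(hi,255,255)); m[:,:250]=0; m[:200]=0; m[300:]=0
    x=cv2.boundingRect(cv2.findNonZero(m)); print(nm,x,onz(S,(x[0]+x[2]/2,x[1]+x[3]/2),.04).round(3))
print('brown',onz(S,(284,312),.04).round(3))
E
```

```text
corner [ 0.488 -0.162  0.247] [ 0.493 -0.159  0.247] [ 0.491 -0.16   0.249]
corner [0.706 0.063 0.247] [0.716 0.069 0.247] [0.711 0.066 0.251]
corner [ 0.682 -0.334  0.247] None None
corner [ 0.903 -0.099  0.247] [ 0.906 -0.094  0.247] [ 0.904 -0.096  0.249]
grip side [ 0.602 -0.013  0.23 ]
grip side [ 0.572 -0.046  0.23 ]
grip side [ 0.522 -0.099  0.23 ]
grip side [ 0.492 -0.129  0.23 ]
.......#.......
.......###.....
.......########
.......########
.......########
.......########
.......########
.......########
.#.....########
####...########
.#####...######
.##########.###
.########......
.########......
.########......
.########......
.########......
.########......
.########......
....#####......
.......##......

.......###......
.......######...
.......#########
.......#########
.......#########
........########
........########
........########
........########
##......########
#####...##.#####
#######.#....###
#########......#
.########.......
.########.......
.########.......
.########.......
.########.......
.########.......
.########.......
....#####.......
.......##.......

blue (316, 220, 17, 29) [ 0.42  -0.002  0.04 ]
purple (326, 262, 19, 31) [0.452 0.169 0.04 ]
brown [0.63  0.238 0.04 ]
```

```bash
cat >> h.py <<'E'
def Rd(yaw): # tool down, tool y at world yaw (deg)
    y=np.array([np.cos(np.radians(yaw)),np.sin(np.radians(yaw)),0]); z=np.array([0,0,-1.]); return R.from_matrix(np.c_[np.cross(y,z),y,z])
def plan(*wps, start=None):
    """wps: (x,y,z,yaw); prints one shift/turn row per waypoint, each in the frame of the one before"""
    s=manip.get_state(); p,r=(s['position'],rot(s['ee_rot'])) if start is None else (np.array(start[:3]),Rd(start[3]))
    for w in wps:
        t,rt=np.array(w[:3]),Rd(w[3]); d=r.inv().apply(t-p); a=(r.inv()*rt).as_rotvec(degrees=True)
        print(w,':',d.round(4),a.round(1),'rows',max(np.linalg.norm(d)/.05,np.linalg.norm(a)/8.59).round(1)); p,r=t,rt
E
python3 - <<'E'
from h import *
plan((.27,-.3,.36,-55),(.4,-.1,.38,-48),(.50,.14,.38,-48))
E
```

```text
(0.27, -0.3, 0.36, -55) : [ 0.115  -0.1879 -0.1687] [-0.1 -0.  -9.6] rows 5.5
(0.4, -0.1, 0.38, -48) : [ 0.2212 -0.0893 -0.02  ] [ 0.  0. -7.] rows 4.8
(0.5, 0.14, 0.38, -48) : [ 0.2349 -0.1114  0.    ] [0. 0. 0.] rows 5.2
```

servo_tool --series "0.05 -0.07 -0.17 0 0 -9.6 0; 0.115 -0.188 -0.17 0 0 -9.6 0; 0.115 -0.188 -0.17 0 0 -9.6 0; 0.115 -0.188 -0.17 0 0 -9.6 0; 0.115 -0.188 -0.17 0 0 -9.6 0"

```text
clock: 0.6
position: [0.267, -0.327, 0.344]
ee_rot: [-0.0, 0.954, 0.301, 0.0]
contact_force: [1.1, -0.7, -0.2]
width: 0.0854
gripper_force: 0.0
```

servo_tool --series "0.22 -0.09 -0.02 0 0 -7 0; 0.22 -0.09 -0.02 0 0 -7 0; 0.22 -0.09 -0.02 0 0 -7 0; 0.22 -0.09 -0.02 0 0 -7 0; 0.22 -0.09 -0.02 0 0 -7 0"

```text
clock: 1.1
position: [0.3964, -0.1264, 0.3635]
ee_rot: [-0.0, 0.933, 0.359, 0.0]
contact_force: [0.1, -1.1, -0.5]
width: 0.0854
gripper_force: 0.0
```

servo_tool --series "0.235 -0.11 0 0 0 0 0; 0.235 -0.11 0 0 0 0 0; 0.235 -0.11 0 0 0 0 0; 0.235 -0.11 0 0 0 0 0; 0.235 -0.11 0 0 0 0 0"

```text
clock: 1.6
position: [0.4931, 0.1034, 0.3631]
ee_rot: [0.0, 0.933, 0.359, -0.0]
contact_force: [0.7, -0.7, 0.5]
width: 0.0857
gripper_force: 0.0
```

```bash
python3 - <<'E'
from h import *
s=manip.get_state(); i=eyes.camera_info('wrist'); im=eyes.get_image('wrist')
cv2.imwrite('pics/w1.png',im[:,:,::-1]); print(s['position'],rot(s['ee_rot']).as_matrix().round(3),s['clock'],i)
print('jar',proj(i,(.556,.09,.08)),'free',proj(i,(.486,.411,.006)),'post',proj(i,(.507,-.114,.235)),'gate',proj(i,(.587,-.03,.235)))
E
```

```text
[0.49309786 0.10341598 0.36310221] [[ 0.743  0.67  -0.   ]
 [ 0.67  -0.743 -0.   ]
 [-0.     0.    -1.   ]] 1.6 {'fx': 308.4319303535323, 'fy': 308.4319303535323, 'cx': 273.7536084403094, 'cy': 210.42940027101625, 'eye': array([0.54494468, 0.14955133, 0.54569713]), 'orientation': array([ 0.12655697,  0.90486959, -0.4025083 , -0.05640423])}
jar [308.70074773 144.65196398] free [124.61366829  35.2145254 ] post [421.83782449 307.3660965 ] gate [427.96596919 210.73300086]
```

View pics/w1.png

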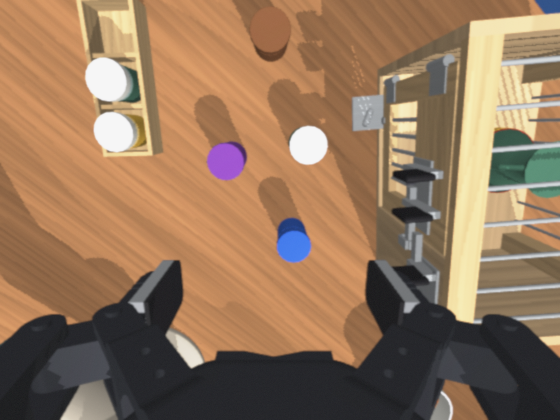

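```bash
python3 - <<'E'
from h import *
i={'fx': 308.4319303535323, 'fy': 308.4319303535323, 'cx': 273.7536084403094, 'cy': 210.42940027101625, 'eye': np.array([0.54494468, 0.14955133, 0.54569713]), 'orientation': np.array([ 0.12655697,  0.90486959, -0.4025083 , -0.05640423])}
im=cv2.imread('pics/w1.png'); hsv=cv2.cvtColor(im,cv2.COLOR_BGR2HSV)
m=((hsv[...,1]<40)&(hsv[...,2]>170)).astype(np.uint8)
k,l,s,c=cv2.connectedComponentsWithStats(m)
for j in range(1,k):
    if 600<s[j,4]<3000 and s[j,0]<350: print(s[j],c[j].round(1),onz(i,c[j],.078).round(4),onz(i,c[j],.084).round(4))
cr=im[0:200,60:380]; cv2.imwrite('pics/c2.png',cv2.resize(cr,None,fx=2.4,fy=2.4,interpolation=3))
plan((.555,.092,.16,-47))
E
```

```text
[  86   57   43   45 1488] [106.6  79.6] [0.4304 0.3631 0.078 ] [0.4319 0.3603 0.084 ]
[  94  112   43   40 1289] [113.7 131.7] [0.3776 0.3155 0.078 ] [0.3797 0.3134 0.084 ]
[ 289  126   39   38 1156] [308.1 144.7] [0.5554 0.0904 0.078 ] [0.5553 0.0912 0.084 ]
(0.555, 0.092, 0.16, -47) : [0.0292 0.0553 0.2018] [-0.3 -0.4 -0.5] rows 4.2
```

View pics/c2.png

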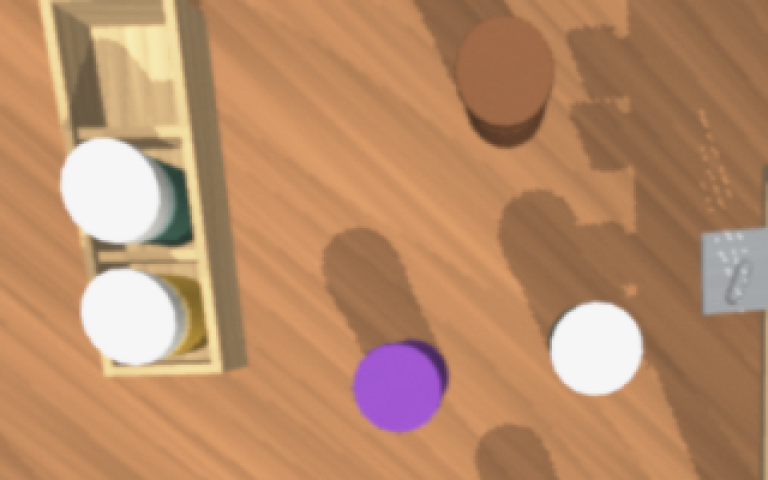

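servo_tool --series "0.029 0.055 0.02 0 0 0 0; 0.029 0.055 0.20 0 0 0 0; 0.029 0.055 0.20 0 0 0 0; 0.029 0.055 0.20 0 0 0 0; 0.029 0.055 0.20 0 0 0 0"

```text
clock: 2.15
position: [0.5492, 0.0795, 0.1594]
ee_rot: [-0.001, 0.933, 0.359, -0.002]
contact_force: [0.8, 0.8, 0.1]
width: 0.0854
gripper_force: 0.0
```

```bash
python3 - <<'E'
from h import *
plan((.555,.0915,.047,-47))
i={'fx': 308.4319303535323, 'fy': 308.4319303535323, 'cx': 273.7536084403094, 'cy': 210.42940027101625, 'eye': np.array([0.54494468, 0.14955133, 0.54569713]), 'orientation': np.array([ 0.12655697,  0.90486959, -0.4025083 , -0.05640423])}
for n,p in dict(endL=(105,376),endR=(222,372),left0=(42,0),right0=(185,0),d1=(130,130),d2=(148,248)).items(): print(n,onz(i,(p[0]/2.4+60,p[1]/2.4),.05).round(4))
for n in ('scene','side'):
    im=eyes.get_image(n); cv2.imwrite(f'pics/{n}1.png',im[:,:,::-1])
E
```

```text
(0.555, 0.0915, 0.047, -47) : [ 0.0128 -0.0047  0.1124] [-0.2  0.2 -1. ] rows 2.3
endL [0.3247 0.3155 0.05  ]
endR [0.3788 0.2594 0.05  ]
left0 [0.4833 0.4638 0.05  ]
right0 [0.5391 0.4019 0.05  ]
d1 [0.46   0.3869 0.05  ]
d2 [0.4107 0.3401 0.05  ]
```

```bash
python3 - <<'E'
from h import *
plan((.555,.0915,.047,-47.6)); print(manip.get_state()['position'])
E
```

```text
(0.555, 0.0915, 0.047, -47.6) : [ 0.0153 -0.0026  0.1105] [-0.5  0.6 -0.4] rows 2.2
[0.54677188 0.07937141 0.15762085]
```

servo_tool --series "0.015 -0.003 0.04 -0.5 0.6 0 0; 0.015 -0.003 0.08 -0.5 0.6 0 0; 0.015 -0.003 0.11 -0.5 0.6 0 0; 0.015 -0.003 0.11 -0.5 0.6 0 0"

```text
clock: 2.65
position: [0.5581, 0.092, 0.0514]
ee_rot: [0.001, 0.933, 0.359, 0.003]
contact_force: [-1.3, 0.6, 0.4]
width: 0.0851
gripper_force: 0.0
```

```bash
python3 - <<'E'
from h import *
plan((.555,.0915,.047,-47.6)); print(manip.get_state()['position'])
E
```

```text
(0.555, 0.0915, 0.047, -47.6) : [-0.0027 -0.0018  0.0043] [ 0.3 -0.3 -0.4] rows 0.1
[0.5581451  0.09200385 0.05136252]
```

servo_tool --series "0 0 0.003 0 0 0 0; 0 0 0.003 0 0 0 0.6; 0 0 0.003 0 0 0 0.6; 0 0 0.003 0 0 0 0.6; 0 0 0.003 0 0 0 0.6" --squeeze 40

```text
clock: 3.15
position: [0.5611, 0.0922, 0.0513]
ee_rot: [0.003, 0.933, 0.359, 0.007]
contact_force: [0.5, -0.2, -0.2]
width: 0.0344
gripper_force: 0.0
```

servo_tool --series "0 0 0 0 0 0 0.6; 0 0 0 0 0 0 0.6; 0 0 0 0 0 0 0.6"

```text
clock: 3.45
position: [0.5605, 0.0921, 0.0504]
ee_rot: [0.002, 0.933, 0.359, 0.006]
contact_force: [-0.7, 0.4, -1.1]
width: 0.0344
gripper_force: 0.0
```

```bash
python3 - <<'E'
from h import *
plan((.555,.0915,.18,-47.6),(.487,.411,.18,-47.6)); print(manip.get_state()['position'])
E
```

```text
(0.555, 0.0915, 0.18, -47.6) : [-0.0031 -0.0021 -0.1297] [ 0.5 -0.6 -0.4] rows 2.6
(0.487, 0.411, 0.18, -47.6) : [ 0.1652 -0.2818  0.    ] [0. 0. 0.] rows 6.5
[0.56048509 0.09212418 0.0503521 ]
```

```bash
python3 - <<'E'
from h import *
a=eyes.get_image('scene')[200:340,230:410,::-1]; b=eyes.get_image('side')[130:270,200:380,::-1]
cv2.imwrite('pics/c3.png',np.hstack([cv2.resize(x,(400,311),interpolation=3) for x in (a,b)]))
E
```

```text
(no output)
```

View pics/c3.png

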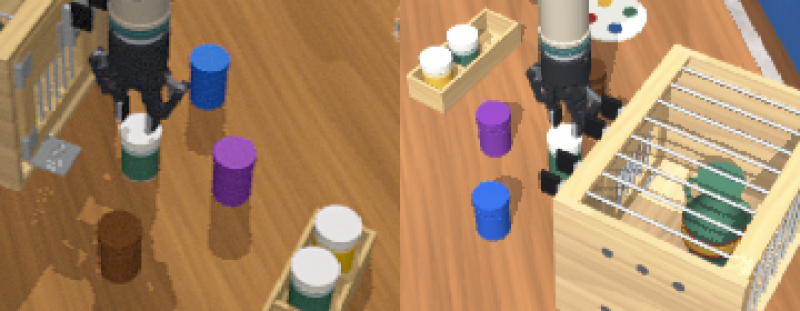

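```bash
python3 - <<'E'
from h import *
s=manip.get_state(); p=s['position']; r=rot(s['ee_rot']); print(s['qpos'].round(3),r.as_matrix().round(3).tolist())
w=eyes.camera_info('wrist'); im=eyes.get_image('wrist')
o=[]
for n in ('scene','side'):
    i=eyes.camera_info(n); print(n,proj(i,p),[proj(i,p+r.apply([0,d,-.019])).round(1) for d in(-.017,.017)],'lid',proj(i,(.555,.091,.08)))
print('wrist tcp',proj(w,p),'lid',proj(w,(.555,.091,.08)), w['eye'])
hsv=cv2.cvtColor(np.ascontiguousarray(im[:,:,::-1]),cv2.COLOR_BGR2HSV)
cv2.imwrite('pics/w2.png',im[:,:,::-1])
E
```

```text
[ 0.041  0.372  1.741 -0.     1.015  0.878] [[0.743, 0.669, 0.013], [0.669, -0.743, 0.0], [0.01, 0.009, -1.0]]
scene [291.43754067 264.72863591] [array([296.6, 262.6]), array([286.5, 258.2])] lid [293.11435658 257.22625756]
side [275.02277946 195.79045162] [array([271. , 190.1]), array([278.9, 194.2])] lid [273.50697906 190.48646233]
wrist tcp [273.11080888 236.71977485] lid [268.27242082 264.08848178] [0.60978877 0.13807712 0.23362985]
```

View pics/w2.png

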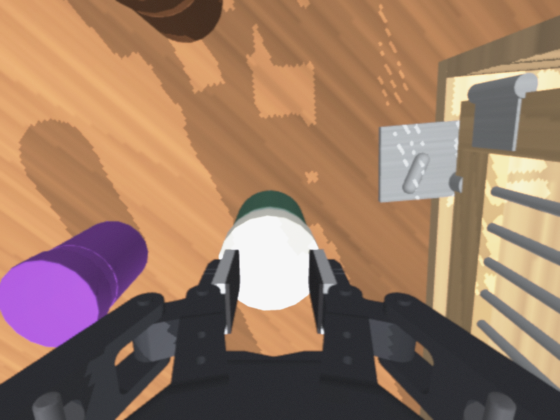

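```bash
python3 - <<'E'
from h import *
S=eyes.camera_info('scene');D=eyes.camera_info('side')
for z in (0,.03,.05): print(z,'start',proj(D,(.247,-.519,.191+z)),proj(S,(.247,-.519,.191+z)))
for z in (0,.03,.05): print(z,'s1',proj(D,(.549,.0795,.159+z)),proj(S,(.549,.0795,.159+z)))
s=manip.get_state(); p=s['position'];w=eyes.camera_info('wrist')
for z in (0,.013,.03,.045): print(z,'now',proj(D,p+[0,0,z]),proj(S,p+[0,0,z]),proj(w,p+[0,0,z]))
a=cv2.imread('pics/side0.png')[290:400,150:260]; b=cv2.imread('pics/scene1.png')[160:290,230:360]
cv2.imwrite('pics/c4.png',np.hstack([cv2.resize(x,(390,390),interpolation=3) for x in (a,b)]))
E
```

```text
0 start [195.6388469  371.39773642] [320.00239705  99.32949343]
0.03 start [193.62139794 366.33770426] [320.31776679  92.09882602]
0.05 start [192.2210609  362.82547147] [320.53182041  87.19109291]
0 s1 [272.2532479  176.88431574] [293.92623718 234.99647417]
0.03 s1 [272.14950558 170.35997809] [293.97094967 227.43349239]
0.05 s1 [272.07845626 165.89169859] [294.00146743 222.27150692]
0 now [275.01914294 195.79079244] [291.44184509 264.72769395] [273.0910578  236.74389103]
0.013 now [274.995388  193.2844616] [291.44578854 261.78469462] [273.22856554 244.36900181]
0.03 now [274.96385172 189.95713839] [291.45101524 257.88399582] [273.43977951 256.08128752]
0.045 now [274.93557101 186.97330452] [291.45569416 254.39210496] [273.6641733  268.52442346]
```

View pics/c4.png

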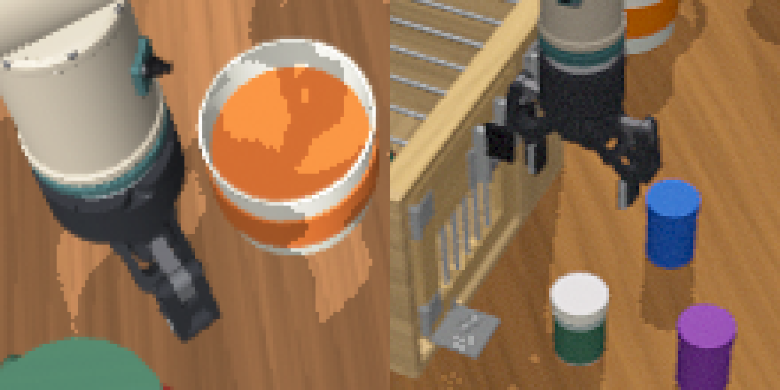

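```bash
python3 - <<'E'
from h import *
s=manip.get_state(); p=s['position'];r=rot(s['ee_rot']);w=eyes.camera_info('wrist')
def f(uv,y):
    e,d=ray(w,uv); e=r.inv().apply(e-p); d=r.inv().apply(d); return (e+d*(y-e[1])/d[1]).round(4)
print('w2',f((238,252),-.0172),f((312,252),.0172)); print('w1',f((181,262),-.0425),f((367,262),.0425))
e,d=ray(w,(270,263)); lid=np.array([.555,.091,.08]); print('depth',rot(w['orientation']).inv().apply(lid-w['eye']), 'cam in tool',r.inv().apply(w['eye']-p))
S=eyes.camera_info('scene');D=eyes.camera_info('side')
pp=np.array([.5492,.0795,.1594]); rr=rot(np.array([-.001,.933,.359,-.002]))
for h in (0,-.013,-.03,-.05): print(h,[proj(S,pp+rr.apply([0,y,h])).round(1) for y in (-.05,.05)])
pp=np.array([.2467,-.5188,.191]); rr=rot(np.array([0,.9755,.22,0]))
for h in (0,-.013,-.03,-.05): print(h,[proj(D,pp+rr.apply([0,y,h])).round(1) for y in (-.05,.05)])
print(s['moment'],s['contact_force'],s['qpos'],s['effort'])
E
```

```text
w2 [ 0.0079 -0.0172 -0.042 ] [ 0.0148  0.0172 -0.0577]
w1 [ 0.0072 -0.0425 -0.0519] [ 0.0088  0.0425 -0.0552]
depth [-0.00297505  0.02909909  0.16721964] cam in tool [ 0.06929396  0.00049972 -0.1826566 ]
0 [array([309.6, 241.3]), array([278.5, 228.7])]
-0.013 [array([309.7, 238. ]), array([278.4, 225.5])]
-0.03 [array([309.8, 233.7]), array([278.3, 221.2])]
-0.05 [array([310. , 228.5]), array([278.2, 216. ])]
0 [array([184.4, 353.9]), array([207.2, 389.8])]
-0.013 [array([183.5, 351.6]), array([206.5, 387.8])]
-0.03 [array([182.2, 348.6]), array([205.4, 385.1])]
-0.05 [array([180.6, 344.9]), array([204.2, 381.7])]
[-0.00092644 -0.00219798  0.04483601] [-0.02619082 -0.09405194  0.83734435] [ 4.05235451e-02  3.71902833e-01  1.74136557e+00 -1.40267336e-04
  1.01488529e+00  8.77832939e-01] [ 5.61256275e-04 -4.31656623e+01 -2.03872973e+01 -4.39042396e-04
 -7.35719386e-02  1.56061958e-05]
```

servo_tool --series "-0.003 -0.002 -0.004 0.5 -0.6 0 0; -0.003 -0.002 -0.004 0.5 -0.6 0 0; -0.003 -0.002 -0.004 0.5 -0.6 0 0; -0.003 -0.002 -0.004 0.5 -0.6 0 0; -0.003 -0.002 -0.004 0.5 -0.6 0 0"

```text
clock: 4.1
position: [0.5568, 0.0916, 0.0543]
ee_rot: [0.0, 0.933, 0.359, -0.0]
contact_force: [-0.4, 0.2, -0.1]
width: 0.0854
gripper_force: 0.0
```

servo_tool --series "0 0 0.016 0 0 0 0; 0 0 0.032 0 0 0 0; 0 0 0.044 0 0 0 0; 0 0 0.044 0 0 0 0; 0 0 0.044 0 0 0 0"

```text
clock: 4.6
position: [0.5569, 0.0916, 0.0102]
ee_rot: [-0.0, 0.933, 0.359, -0.0]
contact_force: [-0.1, -0.3, 0.5]
width: 0.0852
gripper_force: 0.0
```

```bash
python3 - <<'E'
from h import *
plan((.555,.0915,.004,-47.6)); s=manip.get_state(); print(s['position'],s['clock'],s['qd'].round(3))
i=eyes.camera_info('scene')
im=eyes.get_image('scene')[:,:,::-1]
hsv=cv2.cvtColor(np.ascontiguousarray(im),cv2.COLOR_BGR2HSV)
m=((hsv[...,1]<50)&(hsv[...,2]>150)).astype(np.uint8)
k,l,s,c=cv2.connectedComponentsWithStats(m)
print([(s[j].tolist(),c[j].round(1)) for j in range(1,k) if 40<s[j,4]<800 and 270<s[j,0]<320 and 230<s[j,1]<290])
E
```

```text
(0.555, 0.0915, 0.004, -47.6) : [-0.0015 -0.0012  0.0062] [-0.   0.  -0.4] rows 0.1
[0.55691817 0.09160076 0.01022825] 4.6 [-0.001 -0.012 -0.016 -0.    -0.001 -0.   ]
[([283, 251, 20, 18, 252], array([292.1, 259.5]))]
```

servo_tool --series "-0.001 -0.001 0.005 0 0 0 0; -0.001 -0.001 0.005 0 0 0 0.6; -0.001 -0.001 0.005 0 0 0 0.6; -0.001 -0.001 0.005 0 0 0 0.6; -0.001 -0.001 0.005 0 0 0 0.6" --squeeze 40

```text
clock: 5.15
position: [0.5557, 0.0917, 0.0057]
ee_rot: [0.0, 0.933, 0.359, 0.0]
contact_force: [0.3, -0.2, 2.3]
width: 0.0549
gripper_force: 42.1
```

servo_tool --series "0 0 0 0 0 0 0.6; 0 0 0 0 0 0 0.6"

```text
clock: 5.35
position: [0.5557, 0.0917, 0.0057]
ee_rot: [0.0, 0.933, 0.359, 0.0]
contact_force: [-0.8, -0.2, 4.8]
width: 0.0544
gripper_force: 42.2
```

```bash
python3 - <<'E'
from h import *
s=manip.get_state(); z=s['position'][2]; print(s['position'],s['width'],s['gripper_force'])
plan((.555,.0915,z+.11,-47.6),(.521,.25,z+.11,-47.6),(.487,.411,z+.11,-47.6))
E
```

```text
[0.55569372 0.09169017 0.00573697] 0.054429469816497156 42.24329710006714
(0.555, 0.0915, np.float64(0.11573696679716201), -47.6) : [-0.0006 -0.0003 -0.11  ] [ 0.  -0.  -0.4] rows 2.2
(0.521, 0.25, np.float64(0.11573696679716201), -47.6) : [ 0.0818 -0.14    0.    ] [0. 0. 0.] rows 3.2
(0.487, 0.411, np.float64(0.11573696679716201), -47.6) : [ 0.0835 -0.1418  0.    ] [0. 0. 0.] rows 3.3
```

servo_tool --series "0 0 -0.03 0 0 0 0.6; 0 0 -0.07 0 0 0 0.6; 0 0 -0.11 0 0 0 0.6; 0 0 -0.11 0 0 0 0.6"

```text
clock: 5.75
position: [0.5598, 0.0919, 0.1206]
ee_rot: [0.002, 0.933, 0.359, 0.005]
contact_force: [1.7, 0.6, -1.4]
width: 0.055
gripper_force: 43.0
```

servo_tool --series "0.02 -0.035 0 0 0 0 0.6; 0.04 -0.07 0 0 0 0 0.6; 0.06 -0.105 0 0 0 0 0.6; 0.082 -0.14 0 0 0 0 0.6; 0.1 -0.17 0 0 0 0 0.6"

```text
clock: 6.25
position: [0.5147, 0.2866, 0.1139]
ee_rot: [-0.0, 0.933, 0.359, -0.001]
contact_force: [0.5, -0.8, -0.4]
width: 0.0549
gripper_force: 43.0
```

servo_tool --series "0.02 -0.035 0 0 0 0 0.6; 0.04 -0.07 0 0 0 0 0.6; 0.055 -0.1 0 0 0 0 0.6; 0.065 -0.112 0 0 0 0 0.6; 0.065 -0.112 0 0 0 0 0.6"

```text
clock: 6.75
position: [0.4886, 0.4132, 0.1139]
ee_rot: [0.0, 0.933, 0.36, -0.001]
contact_force: [-0.1, -1.4, -1.8]
width: 0.055
gripper_force: 43.0
```

```bash
python3 - <<'E'
from h import *
s=manip.get_state(); print(s['width'],s['gripper_force'],s['contact_force'])
i=eyes.camera_info('wrist'); im=eyes.get_image('wrist'); cv2.imwrite('pics/w3.png',im[:,:,::-1])
s=manip.get_state();print(s['position'],s['ee_rot'],s['qd'].round(3)); np.save('w3.npy',i,allow_pickle=True)
plan((.487,.411,.116,-47.6))
E
```

```text
0.05501452229468576 43.0402010679245 [-0.05453607 -1.42067525 -1.79775211]
[0.48886915 0.41142642 0.11402116] [ 7.72728605e-04  9.33204915e-01  3.59342809e-01 -8.57537196e-04] [-0.032 -0.017  0.014 -0.01   0.007 -0.002]
(0.487, 0.411, 0.116, -47.6) : [-0.0017 -0.0009 -0.002 ] [ 0.   0.1 -0.3] rows 0.1
```

View pics/w3.png

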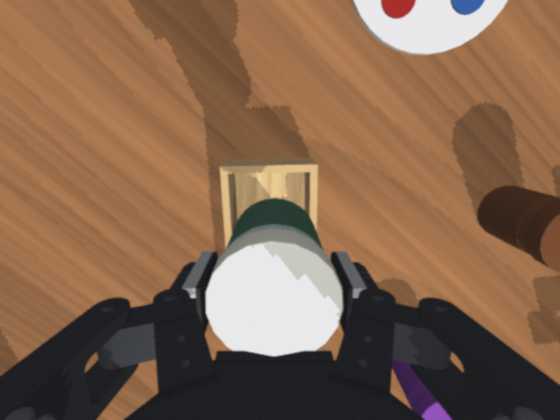

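```bash
python3 - <<'E'
from h import *
i=np.load('w3.npy',allow_pickle=True).item()
A=onz(i,(220.5,166),.05);B=onz(i,(317.5,165),.05); m=(A+B)/2
y=np.array([.7385,.6743,0]); print(A,B,np.linalg.norm(A-B), 'mid',m,'free',m-y*.039, 'yaw',np.degrees(np.arctan2(*(B-A)[1::-1])))
C=onz(i,(228,245),.05); print('left wall pt',C, 'left dir',np.degrees(np.arctan2(*(A-C)[1::-1])))
x=np.array([.6743,-.7385,0]); print('left wall x off from free(.487,.411)',(C-[.487,.411,.05])@x,(A-[.487,.411,.05])@x,(B-[.487,.411,.05])@x)
E
```

```text
[0.48689433 0.46850798 0.05      ] [0.53944433 0.41169191 0.05      ] 0.07739229676653313 mid [0.51316933 0.44009994 0.05      ] free [0.48436783 0.41380224 0.05      ] yaw -47.2338144219324
left wall pt [0.43883885 0.4206288  0.05      ] left dir 44.89470914476933
left wall x off from free(.487,.411) -0.03958593031898065 -0.04254089678127743 0.03485223128211179
```

servo_tool --series "-0.002 -0.004 0.01 0 0 0 0.6; -0.002 -0.004 0.03 0 0 0 0.6; -0.002 -0.004 0.045 0 0 0 0.6; -0.002 -0.004 0.045 0 0 0 0.6"

```text
clock: 7.2
position: [0.4832, 0.4102, 0.0673]
ee_rot: [0.001, 0.934, 0.358, -0.003]
contact_force: [-0.2, 0.2, -1.1]
width: 0.0545
gripper_force: 43.0
```

servo_tool --series "0 0 0.02 0 0 0 0.6; 0 0 0.035 0 0 0 0.6; 0 0 0.048 0 0 0 0.6; 0 0 0.052 0 0 0 0.6; 0 0 0.052 0 0 0 0.6"

```text
clock: 7.7
position: [0.485, 0.4127, 0.0179]
ee_rot: [0.0, 0.934, 0.358, -0.0]
contact_force: [-1.0, -0.8, -0.6]
width: 0.0547
gripper_force: 43.0
```

```bash
python3 - <<'E'
from h import *
s=manip.get_state(); print(s['position'],s['width'],s['gripper_force'],s['contact_force'])
plan((.485,.413,.012,-47.6))
E
```

```text
[0.48500549 0.41269191 0.01789212] 0.05466991511024217 43.03777992725372 [-1.00174679 -0.80730653 -0.61178501]
(0.485, 0.413, 0.012, -47.6) : [ 0.0002 -0.0002  0.0059] [ 0.   0.1 -0.4] rows 0.1
```

servo_tool --series "0 0 0.003 0 0 0 0.6; 0 0 0.006 0 0 0 0.6; 0 0 0.006 0 0 0 0.6; 0 0 0.006 0 0 0 0.6"

```text
clock: 8.1
position: [0.4852, 0.4134, 0.0125]
ee_rot: [0.0, 0.933, 0.359, 0.0]
contact_force: [0.5, -0.1, -0.2]
width: 0.0549
gripper_force: 43.0
```

servo_tool --series "0 0 0 0 0 0 0; 0 0 0 0 0 0 0; 0 0 0 0 0 0 0; 0 0 0 0 0 0 0; 0 0 0 0 0 0 0"

```text
clock: 8.6
position: [0.4851, 0.4133, 0.0124]
ee_rot: [0.0, 0.933, 0.359, 0.0]
contact_force: [-0.2, 0.4, 1.0]
width: 0.0854
gripper_force: 0.0
```

servo_tool --series "0 0 -0.02 0 0 0 0; 0 0 -0.06 0 0 0 0; 0 0 -0.11 0 0 0 0; 0 0 -0.15 0 0 0 0; 0 0 -0.2 0 0 0 0"

```text
clock: 9.1
position: [0.4842, 0.4127, 0.213]
ee_rot: [0.0, 0.933, 0.359, -0.001]
contact_force: [0.6, 0.1, 0.4]
width: 0.0857
gripper_force: 0.0
```

```bash
python3 - <<'E'
from h import *
s=manip.get_state(); print(s['position'],s['width'])
i=eyes.camera_info('wrist'); im=eyes.get_image('wrist')[:,:,::-1]; cv2.imwrite('pics/w4.png',im)
hsv=cv2.cvtColor(np.ascontiguousarray(im),cv2.COLOR_BGR2HSV)
m=((hsv[...,1]<40)&(hsv[...,2]>120)).astype(np.uint8)
k,l,st,c=cv2.connectedComponentsWithStats(m)
for j in range(1,k):
    if 600<st[j,4]<9000: print(st[j],c[j].round(1),onz(i,c[j],.086).round(4))
plan((.45,.20,.3,0),(.44,.02,.33,46.5))
E
```

```text
[0.48422704 0.41270815 0.21304235] 0.08567160195927954
[ 328    0  129   69 5694] [388.7  28.9] [0.6642 0.4362 0.086 ]
[ 247  165   55   54 2334] [274.2 191.6] [0.4854 0.4127 0.086 ]
[ 251  231   51   51 2034] [276.4 256. ] [0.4337 0.3628 0.086 ]
[ 253  287   49   48 1837] [276.7 311. ] [0.3829 0.3164 0.086 ]
(0.45, 0.2, 0.3, 0) : [-0.1719  0.1346 -0.0788] [  0.5  -0.8 -48. ] rows 5.6
(0.44, 0.02, 0.33, 46.5) : [-0.18 -0.01 -0.03] [  0.    0.  -46.5] rows 5.4
```

```bash
python3 - <<'E'
from h import *
plan((.47,.25,.33,-10),(.50,.08,.36,25),(.547,-.072,.36,46.5))
E
```

```text
(0.47, 0.25, 0.33, -10) : [-0.1231  0.1109 -0.1081] [  0.4  -0.8 -38. ] rows 4.4
(0.5, 0.08, 0.36, 25) : [-0.1622  0.0591 -0.03  ] [  0.   0. -35.] rows 4.1
(0.547, -0.072, 0.36, 46.5) : [-0.1576 -0.0216  0.    ] [  0.    0.  -21.5] rows 3.2
```

servo_tool --series "-0.123 0.111 -0.11 0.4 -0.8 -38 0; -0.123 0.111 -0.11 0.4 -0.8 -38 0; -0.123 0.111 -0.11 0.4 -0.8 -38 0; -0.123 0.111 -0.11 0.4 -0.8 -38 0; -0.123 0.111 -0.11 0.4 -0.8 -38 0"

```text
clock: 9.65
position: [0.4692, 0.2448, 0.3272]
ee_rot: [0.002, 0.766, 0.643, -0.004]
contact_force: [1.0, 0.4, -0.1]
width: 0.085
gripper_force: 0.0
```

servo_tool --series "-0.162 0.059 -0.03 0 0 -35 0; -0.162 0.059 -0.03 0 0 -35 0; -0.162 0.059 -0.03 0 0 -35 0; -0.162 0.059 -0.03 0 0 -35 0; -0.162 0.059 -0.03 0 0 -35 0"

```text
clock: 10.15
position: [0.4996, 0.0746, 0.3541]
ee_rot: [-0.001, 0.538, 0.843, -0.008]
contact_force: [-0.2, -0.4, -0.1]
width: 0.0853
gripper_force: 0.0
```

servo_tool --series "-0.158 -0.022 0 0 0 -21.5 0; -0.158 -0.022 0 0 0 -21.5 0; -0.158 -0.022 0 0 0 -21.5 0; -0.158 -0.022 0 0 0 -21.5 0; -0.158 -0.022 0 0 0 -21.5 0"

```text
clock: 10.65
position: [0.5459, -0.0759, 0.3531]
ee_rot: [-0.005, 0.373, 0.928, -0.007]
contact_force: [0.1, 0.3, -0.5]
width: 0.0854
gripper_force: 0.0
```

```bash
python3 - <<'E'
from h import *
eyes.get_image('side')
i=eyes.camera_info('wrist'); im=eyes.get_image('wrist')[:,:,::-1]; cv2.imwrite('pics/w5.png',im)
np.save('w5.npy',i,allow_pickle=True); s=manip.get_state(); print(s['clock'],s['position'],s['qd'].round(3)); plan((.547,-.072,.36,46.5))
E
```

```text
10.75 [ 0.54505006 -0.07284563  0.35390056] [ 0.026 -0.013  0.007  0.001 -0.    -0.004]
(0.547, -0.072, 0.36, 46.5) : [-0.0008  0.0019 -0.0061] [-0.8 -0.3 -0. ] rows 0.1
```

View pics/w5.png

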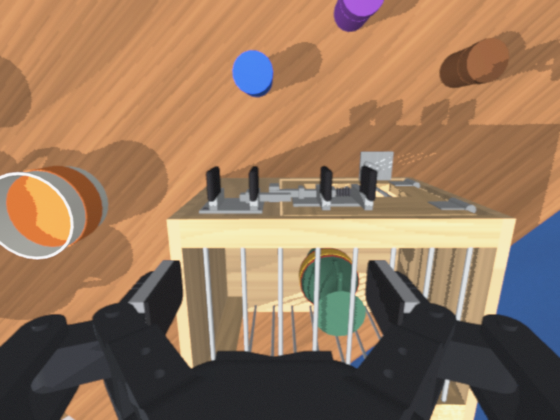

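```bash
python3 - <<'E'
from h import *
i=np.load('w5.npy',allow_pickle=True).item(); im=cv2.imread('pics/w5.png')
A=onz(i,(168,219.5),.247);B=onz(i,(515,219.5),.247); print('front edge',A.round(4),B.round(4),np.linalg.norm(B-A).round(4),'y yaw',np.degrees(np.arctan2(*(B-A)[1::-1])).round(2))
m=(im.max(2)<60).astype(np.uint8); m[:155]=0;m[212:]=0;m[:,:195]=0;m[:,390:]=0
k,l,s,c=cv2.connectedComponentsWithStats(m)
for j in range(1,k):
    if s[j,4]>40: print(s[j],c[j].round(1))
for j in range(160,212,2): print(j,''.join('#' if m[j,x] else '.' for x in range(200,385)))
# roof front edge rows
g=im.astype(int); 
for x in (190,240,300,400,480): print(x,[tuple(g[y,x]) for y in range(213,224)])
for y in (225,235): print(y,[(x,g[y,x].sum()) for x in range(160,176)],[(x,g[y,x].sum()) for x in range(508,522)])
E
```

```text
front edge [ 0.4882 -0.1664  0.247 ] [0.7206 0.0797 0.247 ] 0.3385 y yaw 46.64
[208 167  13  33 294] [214.1 182.4]
[250 167   9  33 226] [253.9 182.2]
[320 167  12  33 310] [325.6 182.7]
[360 166  16  34 410] [367.8 182. ]
160 .........................................................................................................................................................................................
162 .........................................................................................................................................................................................
164 .........................................................................................................................................................................................
166 ....................................................................................................................................................................#....................
168 .............#####..................................######.......................................................
[... 7280 characters left out ...]
int64(365)), (521, np.int64(357))]
235 [(160, np.int64(474)), (161, np.int64(477)), (162, np.int64(481)), (163, np.int64(480)), (164, np.int64(477)), (165, np.int64(472)), (166, np.int64(467)), (167, np.int64(501)), (168, np.int64(606)), (169, np.int64(658)), (170, np.int64(673)), (171, np.int64(674)), (172, np.int64(674)), (173, np.int64(673)), (174, np.int64(673)), (175, np.int64(673))] [(508, np.int64(670)), (509, np.int64(670)), (510, np.int64(669)), (511, np.int64(651)), (512, np.int64(552)), (513, np.int64(418)), (514, np.int64(374)), (515, np.int64(380)), (516, np.int64(386)), (517, np.int64(386)), (518, np.int64(383)), (519, np.int64(380)), (520, np.int64(371)), (521, np.int64(361))]
```

```bash
python3 - <<'E'
from h import *
i=np.load('w5.npy',allow_pickle=True).item()
F=np.array([.6044,-.0434,0]);a=np.radians(46.64);ey=np.array([np.cos(a),np.sin(a),0]);out=np.array([-np.sin(a),np.cos(a),0])
for n,uv,off in [('gfix',(376,178),-18),('gslide',(331.5,178),26),('pfix',(208.7,178),18),('pslide',(250,178),-26),('tipfar',(369,166.5),0),('near',(369,191),0)]:
    p=onz(i,uv,.235); d=p-F; print(n,p.round(4),'y',(d@ey*1e3).round(1),'-> catch y',(d@ey*1e3+off).round(1),'out',(d@out*1e3).round(1))
print('gate',F+.020*ey+.032*out,'hinge',F+.145*ey)
E
```

```text
gfix [0.6005 0.0092 0.235 ] y 35.5 -> catch y 17.5 out 38.9
gslide [ 0.5706 -0.0224  0.235 ] y -8.0 -> catch y 18.0 out 39.0
pfix [ 0.4872 -0.1103  0.235 ] y -129.1 -> catch y -111.1 out 39.3
pslide [ 0.5154 -0.0806  0.235 ] y -88.2 -> catch y -114.2 out 39.2
tipfar [0.587  0.0113 0.235 ] y 27.8 -> catch y 27.8 out 50.2
near [ 0.606 -0.004  0.235] y 29.7 -> catch y 29.7 out 25.9
gate [ 0.59486587 -0.00688835  0.        ] hinge [0.70395411 0.06202285 0.        ]
```

```bash
python3 - <<'E'
from h import *
plan((.5035,-.102,.27,46.6),(.5035,-.102,.165,46.6))
E
```

```text
(0.5035, -0.102, 0.27, 46.6) : [ 0.0097 -0.0485  0.0847] [-0.8 -0.3 -0.1] rows 2.0
(0.5035, -0.102, 0.165, 46.6) : [0.    0.    0.105] [0. 0. 0.] rows 2.1
```

servo_tool --series "0.01 -0.049 0.03 -0.8 -0.3 0 0; 0.01 -0.049 0.06 -0.8 -0.3 0 0; 0.01 -0.049 0.085 -0.8 -0.3 0 0; 0.01 -0.049 0.085 -0.8 -0.3 0 0; 0.01 -0.049 0.085 -0.8 -0.3 0 0"

```text
clock: 11.25
position: [0.5035, -0.1015, 0.2708]
ee_rot: [0.001, 0.37, 0.929, -0.001]
contact_force: [-0.1, 0.9, 0.3]
width: 0.0855
gripper_force: 0.0
```

```bash
python3 - <<'E'
from h import *
print(manip.get_state()['position'])
plan((.5035,-.102,.165,46.6))
E
```

```text
[ 0.50346327 -0.10152071  0.27079398]
(0.5035, -0.102, 0.165, 46.6) : [-1.000e-04 -3.000e-04  1.058e-01] [-0.   0.1  0. ] rows 2.1
```

servo_tool --series "0 0 0.035 0 0 0 0; 0 0 0.065 0 0 0 0; 0 0 0.09 0 0 0 0; 0 0 0.105 0 0 0 0; 0 0 0.105 0 0 0 0"

```text
clock: 11.75
position: [0.5035, -0.1022, 0.1646]
ee_rot: [0.0, 0.37, 0.929, -0.001]
contact_force: [-0.7, 0.2, -0.1]
width: 0.0854
gripper_force: 0.0
```

servo_tool --series "0 0 0 0 0 0 0.3; 0 0 0 0 0 0 0.5; 0 0 0 0 0 0 0.7; 0 0 0 0 0 0 0.7; 0 0 0 0 0 0 0.7" --squeeze 25

```text
clock: 12.25
position: [0.5029, -0.1059, 0.1676]
ee_rot: [0.002, 0.37, 0.929, -0.004]
contact_force: [-4.4, -4.3, 10.4]
width: 0.0347
gripper_force: 27.8
```

servo_tool --series "0 0 0 0 0 0 0.7; 0 0 0 0 0 0 0.7; 0 0 0 0 0 0 0; 0 0 0 0 0 0 0; 0 0 0 0 0 0 0"

```text
clock: 12.75
position: [0.5034, -0.1031, 0.1649]
ee_rot: [0.001, 0.37, 0.929, -0.001]
contact_force: [-0.9, -0.3, 0.5]
width: 0.0767
gripper_force: 0.0
```

servo_tool --series "0 0 0 0 0 0 0; 0 0 -0.05 0 0 0 0; 0 0 -0.1 0 0 0 0; 0 0 -0.15 0 0 0 0; 0 0 -0.19 0 0 0 0"

```text
clock: 13.25
position: [0.5036, -0.1027, 0.3578]
ee_rot: [0.002, 0.37, 0.929, -0.001]
contact_force: [1.1, 0.1, -1.0]
width: 0.0852
gripper_force: 0.0
```

servo_tool --series "-0.005 0.04 0 0 0 0 0; -0.01 0.07 0 0 0 0 0; -0.01 0.07 0 0 0 0 0; -0.01 0.07 0 0 0 0 0"

```text
clock: 13.65
position: [0.5585, -0.0585, 0.354]
ee_rot: [-0.0, 0.37, 0.929, -0.001]
contact_force: [-0.1, -0.1, -0.3]
width: 0.0853
gripper_force: 0.0
```

```bash
python3 - <<'E'
from h import *
s=manip.get_state(); print(s['clock'],s['position'],s['width'],s['qd'].round(3))
i=eyes.camera_info('wrist'); im=eyes.get_image('wrist')[:,:,::-1]; cv2.imwrite('pics/w6.png',im)
F=np.array([.6044,-.0434,0]);a=np.radians(46.64);ey=np.array([np.cos(a),np.sin(a),0]);out=np.array([-np.sin(a),np.cos(a),0])
m=(im.max(2)<60).astype(np.uint8); m[240:]=0; m[:100]=0
k,l,st,c=cv2.connectedComponentsWithStats(m)
for j in range(1,k):
    if 100<st[j,4]<1500:
        x,y,w,h,_=st[j]; print(st[j], [round(float((onz(i,(u,y+h*.35),.235)-F)@ey*1e3),1) for u in (x-.5,x+w-.5)])
plan((.594,-.007,.27,46.6))
E
```

```text
13.65 [ 0.55853039 -0.05853886  0.35398607] 0.08531177576803783 [-0.019 -0.019  0.014 -0.007  0.004  0.001]
[186 167  15  33 345] [-130.3, -115.5]
[214 167  12  33 270] [-102.6, -90.8]
[300 167  10  33 252] [-17.7, -7.8]
[340 167  14  33 362] [21.8, 35.6]
(0.594, -0.007, 0.27, 46.6) : [0.0098 0.0626 0.0841] [-0.1  0.1 -0.1] rows 2.1
```

servo_tool --series "0.008 0.03 0.03 0 0 0 0; 0.01 0.06 0.06 0 0 0 0; 0.01 0.061 0.084 0 0 0 0; 0.01 0.061 0.084 0 0 0 0; 0.01 0.061 0.084 0 0 0 0"

```text
clock: 14.2
position: [0.5929, -0.0086, 0.2713]
ee_rot: [0.001, 0.371, 0.929, -0.001]
contact_force: [-0.2, -0.4, 1.3]
width: 0.0855
gripper_force: 0.0
```

```bash
python3 - <<'E'
from h import *
print(manip.get_state()['position'])
plan((.5924,-.008,.167,46.6))
E
```

```text
[ 0.59285257 -0.00864435  0.27127552]
(0.5924, -0.008, 0.167, 46.6) : [0.001  0.0003 0.1043] [-0.1  0.1 -0.1] rows 2.1
```

servo_tool --series "0 0 0.035 0 0 0 0; 0 0 0.065 0 0 0 0; 0 0 0.09 0 0 0 0; 0 0 0.104 0 0 0 0; 0 0 0.104 0 0 0 0"

```text
clock: 14.7
position: [0.5928, -0.009, 0.1668]
ee_rot: [0.0, 0.371, 0.929, -0.001]
contact_force: [0.6, -0.5, 0.3]
width: 0.0858
gripper_force: 0.0
```

servo_tool --series "0 0 0 0 0 0 0.3; 0 0 0 0 0 0 0.5; 0 0 0 0 0 0 0.7; 0 0 0 0 0 0 0.7; 0 0 0 0 0 0 0.7" --squeeze 35

```text
clock: 15.2
position: [0.5958, -0.0081, 0.1696]
ee_rot: [0.004, 0.37, 0.929, 0.0]
contact_force: [2.2, 1.2, 5.5]
width: 0.0349
gripper_force: 36.8
```

servo_tool --series "0 0 0 0 0 0 0.7; 0 0 0 0 0 0 0.7"

```text
clock: 15.4
position: [0.5958, -0.0081, 0.1696]
ee_rot: [0.004, 0.37, 0.929, -0.0]
contact_force: [0.6, 1.2, 6.0]
width: 0.0351
gripper_force: 36.7
```

servo_tool --series "0.008 0.002 0 0 0 3.5 0.7; 0.022 0.008 0 0 0 10.5 0.7; 0.036 0.016 0 0 0 17.5 0.7; 0.049 0.025 0 0 0 24.5 0.7; 0.055 0.030 0 0 0 28 0.7"

```text
clock: 15.9
position: [0.5749, 0.0512, 0.1697]
ee_rot: [0.003, 0.585, 0.811, -0.001]
contact_force: [-1.2, -3.7, 8.5]
width: 0.0351
gripper_force: 36.5
```

```bash
python3 - <<'E'
from h import *
s=manip.get_state(); p=s['position']; y=rot(s['ee_rot']).as_matrix()[:,1]; x=rot(s['ee_rot']).as_matrix()[:,0]
print(p,s['contact_force'],s['moment'],'hinge est',p+.125*y-.033*x, s['qpos'].round(2), 'turn',46.6-np.degrees(np.arctan2(y[1],y[0])))
i=eyes.camera_info('wrist'); im=eyes.get_image('wrist')[:,:,::-1]; cv2.imwrite('pics/w7.png',im)
E
```

```text
[0.5749039  0.05122089 0.16965273] [-1.17877348 -3.66041871  8.45761453] [-0.90616736  0.8848153  -0.2414684 ] hinge est [0.70393593 0.05924862 0.17019191] [-0.03  0.29  1.54 -0.    1.31 -0.35] turn 28.25137832987706
```

servo_tool --series "0.015 0.005 0 0 0 7 0.7; 0.029 0.012 0 0 0 14 0.7; 0.043 0.020 0 0 0 21 0.7; 0.055 0.030 0 0 0 28 0.7; 0.066 0.0415 0 0 0 35 0.7"

```text
clock: 16.45
position: [0.5914, 0.127, 0.1696]
ee_rot: [0.002, 0.803, 0.596, -0.001]
contact_force: [-4.9, -4.9, 10.1]
width: 0.0351
gripper_force: 36.0
```

```bash
python3 - <<'E'
from h import *
s=manip.get_state(); p=s['position']; y=rot(s['ee_rot']).as_matrix()[:,1]; x=rot(s['ee_rot']).as_matrix()[:,0]
print(p,s['contact_force'],s['moment'],'hinge est',p+.125*y-.033*x, s['qpos'].round(2), 'turn',46.6-np.degrees(np.arctan2(y[1],y[0])))
E
```

```text
[0.59142879 0.12698444 0.16961274] [-4.87388149 -4.91675835 10.09488553] [-0.58471317  1.35771855 -0.2911045 ] hinge est [0.70155815 0.05926852 0.16989047] [ 0.1   0.33  1.48 -0.    1.33  0.39] turn 63.397748929322944
```

servo_tool --series "0.015 0.005 0 0 0 7 0.7; 0.029 0.012 0 0 0 14 0.7; 0.043 0.020 0 0 0 21 0.7; 0.055 0.030 0 0 0 28 0.7; 0.06 0.035 0 0 0 31 0.7"

```text
clock: 16.95
position: [0.641, 0.1754, 0.1696]
ee_rot: [0.0, 0.933, 0.36, -0.002]
contact_force: [-9.7, -3.0, 12.2]
width: 0.035
gripper_force: 35.4
```

servo_tool --series "0 0 0 0 0 0 0.7; 0 0 0 0 0 0 0.7; 0 0 0 0 0 0 0.7; 0 0 0 0 0 0 0.7; 0 0 0 0 0 0 0.7"

```text
clock: 17.45
position: [0.6405, 0.1751, 0.1696]
ee_rot: [0.0, 0.932, 0.362, -0.001]
contact_force: [-7.6, -0.9, 12.1]
width: 0.0347
gripper_force: 35.0
```

```bash
python3 - <<'E'
from h import *
s=manip.get_state(); p=s['position']; y=rot(s['ee_rot']).as_matrix()[:,1]; x=rot(s['ee_rot']).as_matrix()[:,0]
print(p,s['contact_force'],s['moment'],'hinge est',p+.125*y-.033*x, s['qd'].round(4), 'turn',46.6-np.degrees(np.arctan2(y[1],y[0])))
for n in('scene','side'):
    i=eyes.camera_info(n);im=eyes.get_image(n)[:,:,::-1]; cv2.imwrite(f'pics/{n}9.png',im)
    hsv=cv2.cvtColor(np.ascontiguousarray(im),cv2.COLOR_BGR2HSV); m=((hsv[...,1]<50)&(hsv[...,2]>150)).astype(np.uint8)
    k,l,st,c=cv2.connectedComponentsWithStats(m)
    print(n,[(st[j].tolist(),onz(i,c[j],.082).round(3).tolist()) for j in range(1,k) if 150<st[j,4]<600])
    # dark post/gate grips
    m=(im.max(2)<40).astype(np.uint8);k,l,st,c=cv2.connectedComponentsWithStats(m)
    print([(st[j].tolist(),onz(i,c[j],.23).round(3).tolist()) for j in range(1,k) if 30<st[j,4]<400])
E
```

```text
[0.64045796 0.17514865 0.16963039] [-7.6345255  -0.89957952 12.06675659] [-0.0320332   1.71279269 -0.6955282 ] hinge est [0.70038283 0.06059294 0.16961628] [-0.0002  0.0001  0.     -0.0002  0.0013 -0.0006] turn 94.19700350517026
scene [([373, 0, 26, 19, 264], [-0.458, -1.442, 0.082]), ([546, 37, 14, 40, 242], [-0.918, -0.652, 0.082]), ([496, 91, 23, 37, 473], [-0.492, -0.393, 0.082]), ([278, 98, 36, 19, 184], [0.29, -0.661, 0.082]), ([298, 120, 39, 21, 235], [0.264, -0.487, 0.082]), ([295, 136, 33, 27, 271], [0.331, -0.365, 0.082]), ([503, 149, 29, 28, 467], [-0.307, -0.075, 0.082]), ([445, 178, 28, 23, 219], [-0.072, -0.016, 0.082]), ([350, 332, 23, 22, 393], [0.486, 0.415, 0.082]), ([543, 375, 17, 25, 340], [0.112, 0.661, 0.082]), ([528, 399, 27, 21, 447], [0.173, 0.7, 0.082])]
[([285, 168, 10, 18, 125], [0.507, -0.088, 0.23]), ([273, 253, 4, 11, 32], [0.645, 0.208, 0.23])]
side [([31, 50, 34, 8, 152], [-0.353, 1.262, 0.082]), ([133, 50, 19, 24, 367], [0.113, 1.074, 0.082]), ([175, 98, 16, 26, 269], [0.279, 0.629, 0.082]), ([209, 131, 38, 34, 489], [0.43, 0.352, 0.082]), ([291, 199, 69, 37, 381], [0.677, -0.046, 0.082]), ([354, 206, 32, 72, 316], [0.801, -0.191, 0.082]), ([75, 216, 44, 34, 414], [-0.036, 0.031, 0.082])]
[([263, 202, 14, 15, 94], [0.498, -0.118, 0.23])]
```

```bash
python3 -c "
from rig import manip
print(manip.sign_off())"
```

```text
the job is handed in; nothing more can be done
None
```

I handed the job in at about 17.5 s of the 54 s limit, with no verdict returned: the jar is upright in the rack's free place and let go, the draw bolt is squeezed open, and the gripper is holding the gate at rest at about 94° by tool angle. I could not read the joint values or the contact with the gate itself; on my first grasp of the jar the fingers closed just above its lid, because the fingertips sit about 40 mm behind the reported TCP, so I worked to a corrected height from then on.

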